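Reseat the burner crown and open the gas valve

TASK

The range's burner has been cleaned, but its flame crown was put back askew: slide it about over the burner head until its spigot finds the hidden socket and drops in, so that it sits flat and fully home. Then open the gas valve beside the range fully by its handwheel (anticlockwise, to its stop). Leave everything else on the counter where it is.

Things in the scene. Friction and masses are not known exactly. Their poses are not given: they have to be found in the camera images.
- range: Single-burner stainless countertop gas range, 280 x 280 mm, fixed; origin at counter level under the middle of its burner opening, z up; -x is its front with the black tap knob (off, leave it). Top sheet 95 mm above the counter. Cast-iron pan support on it: square frame 250 mm over all, 124 mm high; four fingers along the diagonals, tops 150 mm high, tips 93 mm from the middle; free inside.
- burner_middle (a point): Middle of the burner opening at the height of the burner head's flat top, 115 mm above the counter; axes as the range. The round dark iron head (84 mm across, 20 mm tall, fixed) is bolted in up to 6 mm off this point in x and in y; its exact place is not given. In the centre of its top is a blind socket, 28 mm across, 14 mm deep, hidden under the crown.
- crown_middle (a point): Middle of the loose flame crown, on its axis, half-way up its side; z is its axis. Aluminium ring 64 mm across and 20 mm tall with fine port slots, black enamelled cap on top (60 mm across, 5.5 mm high); 0.18 to 0.29 kg. The point is 10 mm above the flat underside: 22 mm above the head's top at the start (standing on its spigot), 10 mm above it when fully home.
- crown: The same crown; origin at the middle of its spigot's foot. The spigot is round, 26 mm across, and projects 12 mm down from the crown's underside, with a 1.5 mm chamfer at its foot. At the start the crown stands level, the foot on the head's flat top, its axis 14 to 18 mm from the socket's axis.
- wheel_middle (a point): Middle of the gas valve's grey handwheel on the stem's axis at half the rim's height; turns with the wheel. Level rim 65 mm over all, 9 mm thick, five spokes, 130 mm above the counter when shut. Upright brass globe valve in a steel pipe 55 mm above the counter on the range's -y side, 215 to 265 mm from its middle. Below the wheel: stem, gland nut (22 mm across, top 104 mm high), valve body (42 mm).
- handwheel (a joint): Turn of the handwheel, rad: 0 shut (at the start), grows anticlockwise seen from above as it opens, 4.5 at its stop, fully open. Wheel and stem rise as it opens, 10 mm a turn (7 mm in all). It stays where it is left and takes about 0.12 N m to turn.
- bowl_a: Bystander: white ramen bowl, 194 mm across, 78 mm tall; origin under its foot.
- bowl_b: Bystander: a second, equal white bowl.
- brush: Bystander: wooden brush with brass bristles lying in front of the valve, 203 mm long along its x, 25 mm tall; origin on the counter below it.
- shaker: Bystander: small amber glass jar, 48 mm across, 85 mm tall, standing beyond the valve; origin under it.
- sauce: Bystander: amber bottle with a paper label, 64 mm across, 190 mm tall; origin under it.
- pan: Bystander: stainless open food pan, 176 x 108 x 65 mm; origin under it.
- tongs: Bystander: stainless tongs lying flat, 240 mm long, 20 mm tall; origin on the counter below them.

How it is judged (in metres and radians):
On the way, in this order (a step that is already met when the one before it is completed fails the run):
1. the crown's spigot is in the socket: the crown lies level and fully home on the head (z of crown_middle in the frame of burner_middle between 0.006 and 0.013 m and horizontal distance between crown_middle and burner_middle below 0.013 m and angle between crown_middle's own z axis and vertical below 0.06 rad), for 0.3 s.
2. then the gas valve is opened fully (value of joint handwheel above 4.2 rad), for 0.2 s.
At the end, for the whole second after the job is handed in: The crown is at rest fully home: its middle 6 to 13 mm above the height of the head's top (10 mm when seated) and within 13 mm of the opening's middle, tilted less than 0.06 rad; the handwheel is turned beyond 4.2 of its 4.5 rad (all of step 1 and value of joint handwheel above 4.2 rad and linear speed of crown below 0.02 m/s); the robot touches nothing.
It fails at once if the gas valve is opened more than 0.4 rad while the crown is not home (value of joint handwheel above 0.4 rad and not (z of crown_middle in the frame of burner_middle between 0.006 and 0.013 m and horizontal distance between crown_middle and burner_middle below 0.013 m and angle between crown_middle's own z axis and vertical below 0.06 rad)).
It fails at once if a bowl, the brush, the shaker, the bottle, the pan or the tongs is moved more than 30 mm (distance of any of bowl_a, bowl_b, brush, shaker, sauce, pan, tongs from where it was at the start of the episode above 0.03 m).
It also fails if it takes over 72 s, if anything falls off the work surface, if the arm or the gripper's body presses on something with over 40 N, if the wrist force passes 120 N, or if a joint passes its speed limit or range.

ROBOT

A 6-joint arm with a two-finger parallel gripper is mounted at the origin on the work surface. World frame = base frame: x ahead of the robot, y to its left, z up, the work surface at z = 0. Lengths are in mm, angles in rad, forces in N, time in s.
With the tool pointing down it reaches from about 325 to 775 mm from the base axis. Payload 5.5 kg.
Tool frame: the origin (TCP) lies on the centre line of the jaws, within the pads' length; the fingertips stand 25 mm ahead of it and the grasp point (between the pads) lies 6 mm ahead of it; z points along the fingers, y is the direction in which the jaws open and shut (so a half turn about z gives the same grasp; the last joint's range is limited). The gripper opens to 88 mm and grips with 3 to 60 N. Pads are 20 mm wide; open, the fingers measure 115 mm over their backs; the gripper's body (75 mm by 178 mm) begins 61 mm behind the grasp point.
Start: joints at [-1.218, 0.091, 1.231, -0, 1.82, -0.057], TCP at [239.057, -550.335, 247.631] pointing down, gripper open.
Joint ranges: [-2.87, 2.87], [-0.86, 2.18], [0.17, 2.46], [-1.51, 4.65], [0.06, 2.69], [-2.65, 2.65]. Speed limits (rad/s): [2.57, 2.57, 3.01, 3.14, 3.14, 3.14].

INTERFACE

Orientations are given as a unit quaternion [w, x, y, z].
In Python, from bench import manip, snapshot, get_calibration gives the robot as it stands. The module is installed in compiled form; this text tells all that it offers.
- The arm moves only by the tool play_rows, never from a script. Its argument "moves" is a list of rows, each an object of numbers: "rx", "ry", "rz": the turn, a rotation vector about the tool's x, y, z in degrees; "dx", "dy", "dz": the shift along the tool's x, y, z in cm; "hand": the opening in per cent of the stroke, from 0 (shut) to 100 (fully open). In form: [{"rx": .., "ry": .., "rz": .., "dx": .., "dy": .., "dz": .., "hand": ..}, ...]. A call has 1 to 8 rows; each row is the pose to reach, as a shift and turn from the pose commanded when the call began, along the tool's axes at that moment; what a row does not reach only later rows make up. A row lasts 1/8 s, in which the tool goes at most 62.5 mm and 10.7 degrees, less where a joint would pass 70% of its speed; a pose out of reach is approached as far as the arm can. A call with a gripper value outside its range is refused whole. The fingers move at their own pace and stop on an object; "squeeze" is the grip in N (left out, the last holds). Time passes only in rows, so rows that repeat a pose let the fingers close. It gives the time, the measured TCP pose, the force and the opening at its end, in the units of the state.
- manip.get_state(): the state, without advancing time (a new reading comes with each control period).
- snapshot(name): name is "side" or "top" or "wrist"; returns the picture (384x512x3 uint8, red, green, blue); there is no depth.
- get_calibration(name): a dict with "fx", "fy", "cx", "cy" (pixels), "R" (3x3) and "t" (3): a world point X has camera coordinates R X + t; the wrist camera has in their place "tool_from_camera" (4x4, takes a point from camera to tool coordinates, whose origin is the TCP and whose axes are the flange's). Camera axes: x right, y down, z forward; pixel columns grow to the right and rows downward; lengths in mm; the calibration is good to about 2 mm. A picture is of the moment at which its call begins: read the wrist's pose just before it. get_calibration takes no time and is no camera call.
- manip.finish_job(): hands the job in, once; it reports no verdict.
The state is a dict: "time": time; "q": joint angles; "joint_vel": joint speeds; "joint_efforts": joint torques, N m; "tool_pos": TCP position; "eef_rot": TCP orientation; "ft_force": force on the tool from outside, world axes, zero at the start; "ft_torque": the same for the moment, N m; "finger_gap": finger opening in mm.
Only numpy, scipy, OpenCV 4.12 (cv2) and the standard library are available. Lean on these libraries where they do the work, as an engineer would, in place of code of your own. Each camera call takes 0.05 s, during which the arm holds its last target. There are 200 camera calls.

## Working session

There is one attempt and no reset: what is moved stays moved. The work goes in short steps, Python scripts to look and compute and a tool call to move; the robot and the scene stay as the last step left them, time stands still between calls to the robot, and variables do not carry over. Pictures are saved under pics/ and viewed, about 8 in all and at most 12, crops included, and the job is handed in when it is done.

Besides the shell and the picture viewer there is one more tool, called as name(argument=value, ...), one argument or row to a line, values as JSON. play_rows: Moves the arm, as the interface text tells. Its arguments: {"type":"object","properties":{"moves":{"type":"array","items":{"type":"object","properties":{"rx":{"type":"number"},"ry":{"type":"number"},"rz":{"type":"number"},"dx":{"type":"number"},"dy":{"type":"number"},"dz":{"type":"number"},"hand":{"type":"number"}}}},"squeeze":{"type":"number"}},"required":["moves"]}

```bash
mkdir -p pics
python3 - <<'E'
from bench import manip,snapshot,get_calibration
import cv2,numpy as np
for n in("side","top"):
    im=snapshot(n);cv2.imwrite(f"pics/{n}0.png",im[:,:,::-1]);
a=cv2.imread("pics/side0.png");b=cv2.imread("pics/top0.png")
for n in("side","top","wrist"):
    print(n,{k:np.round(v,3).tolist() for k,v in get_calibration(n).items()})
s=manip.get_state();print({k:np.round(v,3).tolist() for k,v in s.items()})
for n,i in(("side",a),("top",b)): cv2.imwrite(f"pics/{n}0b.png",cv2.resize(i,(800,600),interpolation=cv2.INTER_CUBIC))
E
```

```text
side {'fx': 478.941, 'fy': 478.941, 'cx': 247.266, 'cy': 185.57, 'R': [[1.0, -0.024, 0.003], [-0.012, -0.598, -0.802], [0.021, 0.801, -0.598]], 't': [-530.794, 76.524, 1727.401]}
top {'fx': 433.223, 'fy': 433.223, 'cx': 257.403, 'cy': 191.952, 'R': [[-0.001, -1.0, -0.001], [-0.992, 0.001, -0.129], [0.129, 0.001, -0.992]], 't': [-37.388, 543.137, 1357.659]}
wrist {'fx': 337.279, 'fy': 337.279, 'cx': 250.653, 'cy': 189.115, 'tool_from_camera': [[0.0, -0.968, -0.251, 68.279], [1.0, 0.0, 0.001, 1.055], [-0.001, -0.251, 0.968, -138.988], [0.0, 0.0, 0.0, 1.0]]}
{'time': 0.1, 'q': [-1.218, 0.092, 1.232, -0.0, 1.82, -0.057], 'joint_vel': [0.001, -0.002, -0.002, -0.0, -0.0, 0.001], 'joint_efforts': [0.004, -44.786, -40.757, 0.07, 0.028, -0.0], 'tool_pos': [238.978, -550.121, 246.646], 'eef_rot': [-0.001, 0.979, 0.203, -0.0], 'ft_force': [-0.287, 0.439, 0.479], 'ft_torque': [0.013, -0.007, -0.048], 'finger_gap': 87.92}
```

View pics/side0b.png

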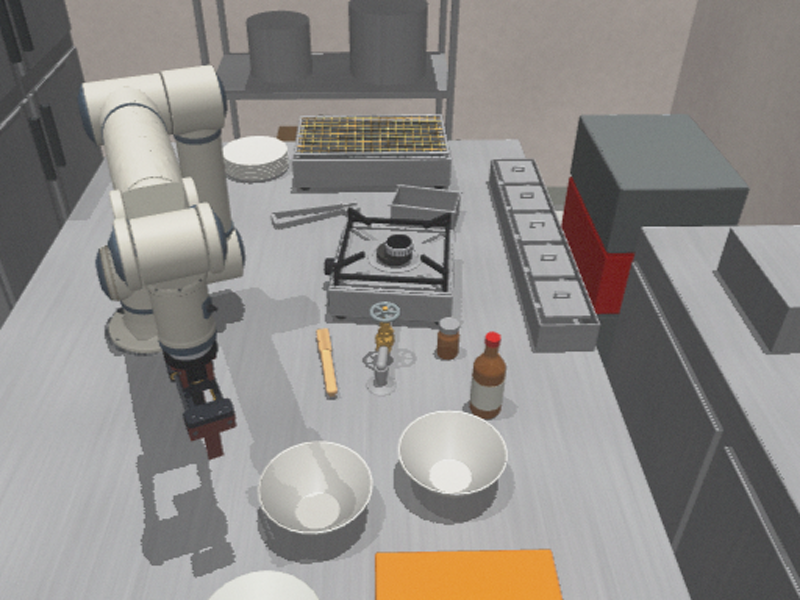

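View pics/top0b.png

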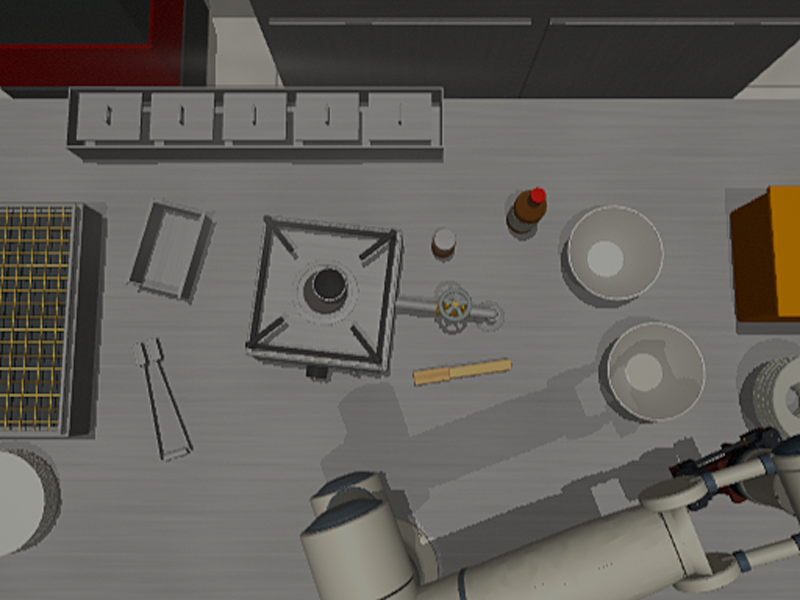

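The side view shows the crown at about (399,243) and the wheel at (384,311). In the top view, the cap is at (330,283), the wheel at (454,306) and the pan-support corners at about (267,218), (401,232), (383,372) and (250,352). All positions are in the 800-px pictures. Next I'll take a closer crop of the top view.

```bash
cat > h.py <<'E'
import numpy as np,cv2
from bench import manip,snapshot,get_calibration
from scipy.spatial.transform import Rotation as Ro
def cam(n,s=None):
    c=get_calibration(n);K=np.array([[c["fx"],0,c["cx"]],[0,c["fy"],c["cy"]],[0,0,1]])
    if n=="wrist":
        s=s or manip.get_state();T=np.eye(4);q=s["eef_rot"];T[:3,:3]=Ro.from_quat([q[1],q[2],q[3],q[0]]).as_matrix();T[:3,3]=s["tool_pos"]
        W=T@np.array(c["tool_from_camera"]);R=W[:3,:3].T;return K,R,-R@W[:3,3]
    return K,np.array(c["R"]),np.array(c["t"])
def ray(C,u,z):
    K,R,t=C;o=-R.T@t;d=R.T@np.linalg.inv(K)@np.array([u[0],u[1],1.]);return o+d*(z-o[2])/d[2]
def proj(C,X):
    K,R,t=C;p=K@(R@np.asarray(X,float)+t);return p[:2]/p[2]
E
python3 - <<'E'
from h import *
C=cam("top");b=cv2.imread("pics/top0.png")
P=lambda u,z:print(np.round(ray(C,np.array(u)*.64,z),1))
print("cap");P((330,281),147);print("wheel");P((454,306),130)
print("frame");[P(u,124) for u in((267,218),(401,232),(383,372),(250,352))]
S=cam("side");
for n,u,z in(("cap",(399,240),147),("wheel",(384,311),130)): print(n,np.round(ray(S,np.array(u)*.64,z),1))
x0,y0,w,h=150,130,170,120
cv2.imwrite("pics/top1.png",cv2.resize(b[y0:y0+h,x0:x0+w],None,fx=4.7,fy=4.7,interpolation=cv2.INTER_CUBIC))
E
```

```text
cap
[564.9  99.2 147. ]
wheel
[ 519. -137.  130.]
frame
[693.4 226.6 124. ]
[665.2 -35.6 124. ]
[393.5  -1.3 124. ]
[431.6 252.4 124. ]
cap [562.6 114.7 147. ]
wheel [ 522.5 -129.6  130. ]
```

View pics/top1.png

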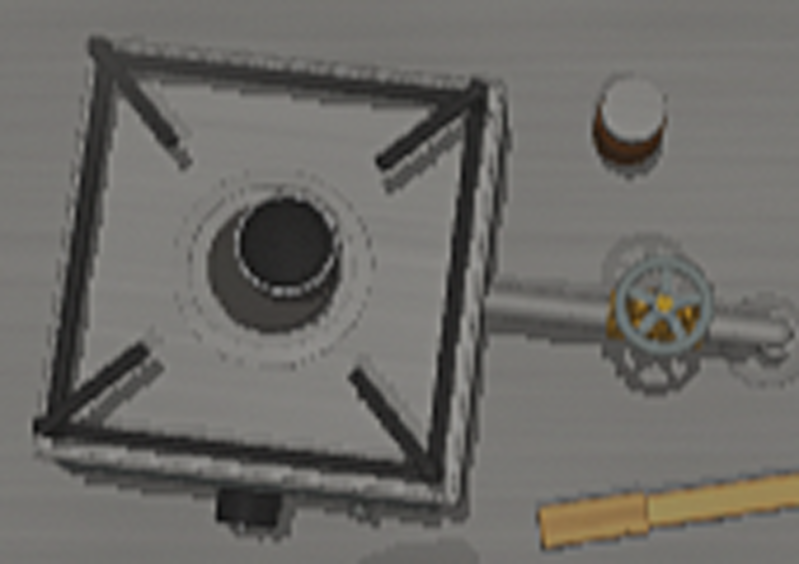

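The crop shows the head's dark disc centred near (274,264), the cap at (287,242) and the wheel at (663,304). I'm now moving the wrist camera over the burner for a precise look.

play_rows(
  moves=[
    {"dx": 53.7,"dy": -43.3,"dz": 0.5,"rz": -60,"hand": 100},
    {"dx": 53.7,"dy": -43.3,"dz": 0.5,"rz": -60,"hand": 100},
    {"dx": 53.7,"dy": -43.3,"dz": 0.5,"rz": -60,"hand": 100},
    {"dx": 53.7,"dy": -43.3,"dz": 0.5,"rz": -60,"hand": 100},
    {"dx": 53.7,"dy": -43.3,"dz": 0.5,"rz": -60,"hand": 100},
    {"dx": 53.7,"dy": -43.3,"dz": 0.5,"rz": -60,"hand": 100},
    {"dx": 53.7,"dy": -43.3,"dz": 0.5,"rz": -60,"hand": 100},
    {"dx": 53.7,"dy": -43.3,"dz": 0.5,"rz": -60,"hand": 100},
  ],
)

```text
invalid input
```

play_rows(
  moves=[
    {"rx": 0,"ry": 0,"rz": -10,"dx": 5,"dy": -3.7,"dz": 0,"hand": 100},
    {"rx": 0,"ry": 0,"rz": -20,"dx": 10,"dy": -7.6,"dz": 0,"hand": 100},
    {"rx": 0,"ry": 0,"rz": -30,"dx": 14,"dy": -11,"dz": 0,"hand": 100},
    {"rx": 0,"ry": 0,"rz": -40,"dx": 19,"dy": -15,"dz": 0,"hand": 100},
    {"rx": 0,"ry": 0,"rz": -50,"dx": 23,"dy": -19,"dz": 0,"hand": 100},
    {"rx": 0,"ry": 0,"rz": -60,"dx": 28,"dy": -23,"dz": 0,"hand": 100},
    {"rx": 0,"ry": 0,"rz": -60,"dx": 33,"dy": -27,"dz": 0,"hand": 100},
    {"rx": 0,"ry": 0,"rz": -60,"dx": 37,"dy": -30,"dz": 0,"hand": 100},
  ],
  squeeze=15,
)

```text
time: 1.1
tool_pos: [459.4, -125.5, 247.4]
eef_rot: [-0.0, 0.746, 0.666, 0.0]
ft_force: [1.1, -1.0, -0.6]
finger_gap: 88.1
```

play_rows(
  moves=[
    {"dx": 5,"dy": 2,"dz": 0,"rx": 0,"ry": 0,"rz": 0,"hand": 100},
    {"dx": 10,"dy": 4,"dz": 0,"rx": 0,"ry": 0,"rz": 0,"hand": 100},
    {"dx": 15,"dy": 6,"dz": 0,"rx": 0,"ry": 0,"rz": 0,"hand": 100},
    {"dx": 19,"dy": 7.8,"dz": 0,"rx": 0,"ry": 0,"rz": 0,"hand": 100},
    {"dx": 19,"dy": 7.8,"dz": 0,"rx": 0,"ry": 0,"rz": 0,"hand": 100},
    {"dx": 19,"dy": 7.8,"dz": 0,"rx": 0,"ry": 0,"rz": 0,"hand": 100},
  ],
)

```text
time: 1.85
tool_pos: [557.6, 51.7, 247.2]
eef_rot: [-0.0, 0.746, 0.666, -0.001]
ft_force: [0.7, -0.3, -0.6]
finger_gap: 87.9
```

Run:
```python
from h import *
s=manip.get_state();im=snapshot("wrist")[:,:,::-1];cv2.imwrite("pics/w0.png",im);np.savez("w0.npz",p=s["tool_pos"],q=s["eef_rot"])
print(s["time"],np.round(s["tool_pos"],1),np.round(s["eef_rot"],3))
cv2.imwrite("pics/w0b.png",cv2.resize(im,(800,600),interpolation=cv2.INTER_CUBIC))
```

```text
1.85 [557.6  51.7 247.2] [-0.     0.746  0.666 -0.001]
```

View pics/w0b.png

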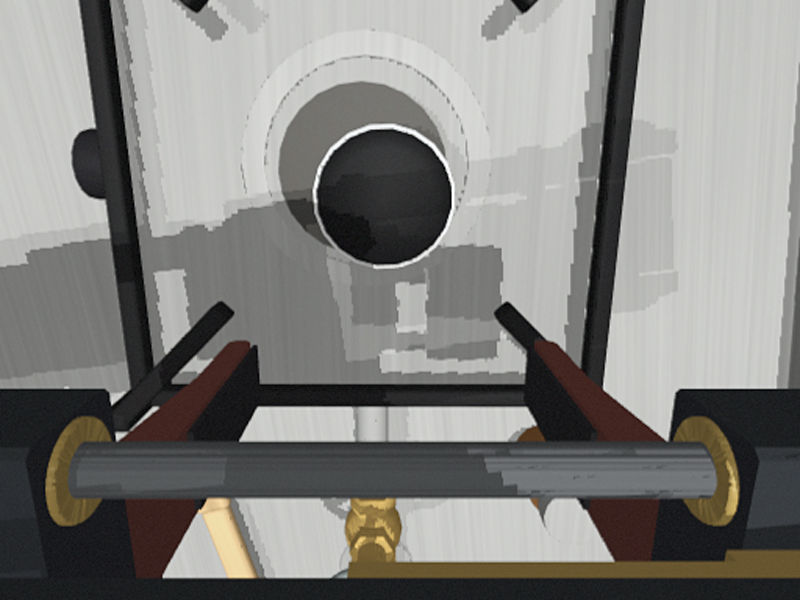

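The wrist view shows the ring's white outline centred near (385,196) with radius 71, and the head disc centred near (365,167) with radius 86. I'll fit circles to both.

```bash
cat > fit.py <<'E'
from h import *
from scipy.optimize import least_squares
def edges(C,im,c,z,r0,angs,win,sign):
    "points on a world circle (guess c, radius r0, height z): strongest radial grey step within win mm, sub-pixel radial sampling"
    g=cv2.GaussianBlur(cv2.cvtColor(im,cv2.COLOR_BGR2GRAY),(3,3),0);out=[]
    rr=np.arange(r0-win,r0+win,.25)
    for a in angs:
        w=np.c_[c[0]+rr*np.cos(a),c[1]+rr*np.sin(a),np.full(len(rr),z)]
        px=np.array([proj(C,x) for x in w],np.float32)
        v=cv2.remap(g,px[None,:,0],px[None,:,1],cv2.INTER_LINEAR)[0].astype(float)
        d=sign*(v[6:]-v[:-6]);k=d.argmax()
        if d[k]>15: out.append(w[k+3,:2])
    return np.array(out)
def circ(p,r):
    f=lambda q:np.hypot(*(p-q[:2]).T)-q[2]
    s=least_squares(f,[*p.mean(0),r],loss="soft_l1",f_scale=1.);rs=f(s.x);f2=lambda q:np.hypot(*(p-q).T)-r
    s2=least_squares(f2,s.x[:2],loss="soft_l1",f_scale=1.)
    return s.x,s2.x,np.median(abs(rs)),len(p)
E
python3 - <<'E'
from fit import *
im=cv2.imread("pics/w0.png");d=np.load("w0.npz");C=cam("wrist",dict(tool_pos=d["p"],eef_rot=d["q"]))
A=np.radians(np.arange(0,360,4))
# crown: cap dark -> white ring boundary is bright outside cap
c=ray(C,np.array((385,196))*.64,147)[:2];print("crown guess",c)
p=edges(C,im,c,147,30,A,5,+1);print("cap/ring",circ(p,30))
h=ray(C,np.array((365,167))*.64,115)[:2];print("head guess",h)
for k in range(2):
    p=edges(C,im,h,115,42,A,7,+1)
    p=p[np.hypot(*(p-ray(C,np.array((385,196))*.64,115)[:2]).T)>40]
    r=circ(p,42);print("head",r);h=r[1]
print(np.round(p-h,1)[::3].tolist())
# frame inner corners check + wheel from top picture
for u in((110,0),(140,385),(525,385),(618,0)): print(np.round(ray(C,np.array(u)*.64,124),1))
E
```

```text
crown guess [560.88795107 102.76711638]
cap/ring (array([560.13147607, 101.79885013,  30.0174038 ]), array([560.13214359, 101.79925296]), np.float64(0.11183289732341173), 90)
head guess [551.91867885 115.95694316]
head (array([550.15917569, 114.3424615 ,  42.0316244 ]), array([550.14012193, 114.37678544]), np.float64(0.10561345074865613), 51)
head (array([550.19165214, 114.32310429,  42.03363593]), array([550.16897125, 114.35704868]), np.float64(0.04034483913361697), 53)
[[39.4, 14.4], [35.4, 22.1], [30.2, 29.2], [23.6, 35.0], [15.7, 39.0], [7.3, 41.4], [-1.5, 41.7], [-10.1, 40.5], [-18.4, 37.8], [-25.9, 33.1], [-32.2, 27.0], [-36.9, 19.6], [-40.4, 11.6], [-41.9, 2.9], [-41.9, -5.9], [-39.5, -14.3], [-35.4, -22.1], [-30.2, -29.2]]
[447.8 201.2 124. ]
[417.7  16.6 124. ]
[623.6  -6.6 124. ]
[674.2 175.4 124. ]
```

The fits are consistent. The crown is at (560.1, 101.8) with cap radius 30.0 and the head at (550.2, 114.4) with radius 42.0, so the offset is 16.0 mm, inside the stated 14–18. I'm moving over the crown and down.

play_rows(
  moves=[
    {"dx": 5,"dy": -0.3,"dz": 0,"rx": 0,"ry": 0,"rz": 0,"hand": 100},
    {"dx": 5,"dy": -0.3,"dz": 3,"rx": 0,"ry": 0,"rz": 0,"hand": 100},
    {"dx": 5,"dy": -0.3,"dz": 6,"rx": 0,"ry": 0,"rz": 0,"hand": 100},
    {"dx": 5,"dy": -0.3,"dz": 8,"rx": 0,"ry": 0,"rz": 0,"hand": 100},
    {"dx": 5,"dy": -0.3,"dz": 9,"rx": 0,"ry": 0,"rz": 0,"hand": 100},
    {"dx": 5,"dy": -0.3,"dz": 9.1,"rx": 0,"ry": 0,"rz": 0,"hand": 100},
    {"dx": 5,"dy": -0.3,"dz": 9.1,"rx": 0,"ry": 0,"rz": 0,"hand": 100},
  ],
)

```text
time: 2.78
tool_pos: [561.1, 102.0, 157.9]
eef_rot: [0.001, 0.746, 0.666, 0.001]
ft_force: [-0.1, 0.6, 0.4]
finger_gap: 87.9
```

play_rows(
  moves=[
    {"dx": 0,"dy": 0,"dz": 0,"hand": 80},
    {"dx": 0,"dy": 0,"dz": 0,"hand": 70},
    {"dx": 0,"dy": 0,"dz": 0,"hand": 60},
    {"dx": 0,"dy": 0,"dz": 0,"hand": 60},
    {"dx": 0,"dy": 0,"dz": 0,"hand": 60},
  ],
  squeeze=12,
)

```text
invalid input
```

play_rows(
  moves=[
    {"dx": 0,"dy": 0,"dz": 0,"rx": 0,"ry": 0,"rz": 0,"hand": 80},
    {"dx": 0,"dy": 0,"dz": 0,"rx": 0,"ry": 0,"rz": 0,"hand": 66},
    {"dx": 0,"dy": 0,"dz": 0,"rx": 0,"ry": 0,"rz": 0,"hand": 66},
    {"dx": 0,"dy": 0,"dz": 0,"rx": 0,"ry": 0,"rz": 0,"hand": 66},
  ],
  squeeze=12,
)

```text
time: 3.28
tool_pos: [560.6, 102.3, 157.0]
eef_rot: [-0.0, 0.746, 0.666, 0.0]
ft_force: [-1.6, 0.5, 2.2]
finger_gap: 63.5
```

play_rows(
  moves=[
    {"dx": 0.3,"dy": -0.3,"dz": 0.05,"rx": 0,"ry": 0,"rz": 0,"hand": 66},
    {"dx": 0.6,"dy": -0.6,"dz": 0.05,"rx": 0,"ry": 0,"rz": 0,"hand": 66},
    {"dx": 0.9,"dy": -0.9,"dz": 0.1,"rx": 0,"ry": 0,"rz": 0,"hand": 66},
    {"dx": 1.14,"dy": -1.16,"dz": 0.15,"rx": 0,"ry": 0,"rz": 0,"hand": 66},
    {"dx": 1.14,"dy": -1.16,"dz": 0.25,"rx": 0,"ry": 0,"rz": 0,"hand": 66},
    {"dx": 1.14,"dy": -1.16,"dz": 0.3,"rx": 0,"ry": 0,"rz": 0,"hand": 66},
  ],
)

```text
time: 4.03
tool_pos: [549.6, 115.1, 152.0]
eef_rot: [-0.001, 0.746, 0.666, -0.001]
ft_force: [0.2, -1.2, -3.9]
finger_gap: 63.8
```

play_rows(
  moves=[
    {"dx": 0,"dy": 0,"dz": 0.15,"rx": 0,"ry": 0,"rz": 0,"hand": 66},
    {"dx": 0,"dy": 0,"dz": 0.3,"rx": 0,"ry": 0,"rz": 0,"hand": 66},
    {"dx": 0,"dy": 0,"dz": 0.4,"rx": 0,"ry": 0,"rz": 0,"hand": 66},
    {"dx": 0,"dy": 0,"dz": 0.5,"rx": 0,"ry": 0,"rz": 0,"hand": 66},
  ],
)

```text
time: 4.53
tool_pos: [550.5, 114.8, 148.6]
eef_rot: [-0.0, 0.746, 0.666, 0.0]
ft_force: [0.3, 0.0, -2.3]
finger_gap: 63.6
```

play_rows(
  moves=[
    {"dx": 0,"dy": 0,"dz": 0.1,"rx": 0,"ry": 0,"rz": 0,"hand": 66},
    {"dx": 0,"dy": 0,"dz": 0.2,"rx": 0,"ry": 0,"rz": 0,"hand": 66},
    {"dx": 0,"dy": 0,"dz": 0.3,"rx": 0,"ry": 0,"rz": 0,"hand": 66},
    {"dx": 0,"dy": 0,"dz": 0.3,"rx": 0,"ry": 0,"rz": 0,"hand": 66},
  ],
)

```text
time: 5.03
tool_pos: [550.4, 114.8, 145.6]
eef_rot: [-0.0, 0.746, 0.666, -0.0]
ft_force: [0.2, 0.3, -2.6]
finger_gap: 63.5
```

Run:
```python
from h import *
s=manip.get_state();print(s["time"],s["tool_pos"],s["ft_force"]);im=snapshot("side")[:,:,::-1]
cv2.imwrite("pics/s1.png",cv2.resize(im[110:220,190:310],(720,660))[:600])
```

```text
5.025 [550.41666072 114.83117111 145.58021686] [ 0.20638498  0.25299313 -2.6019944 ]
```

View pics/s1.png

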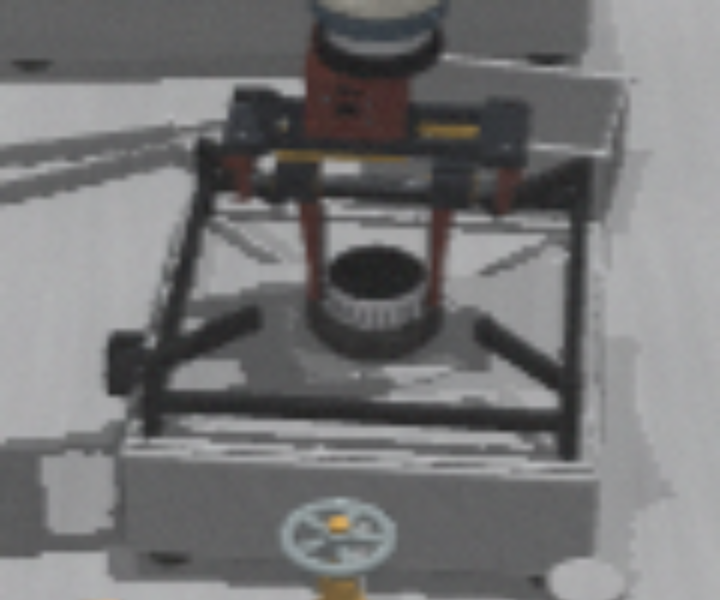

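The crown sits in the jaws, concentric with the head and almost down. The -2.6 N reading is its own weight, so I'll lower it a bit further until contact and then release.

play_rows(
  moves=[
    {"dx": 0,"dy": 0,"dz": 0.1,"rx": 0,"ry": 0,"rz": 0,"hand": 66},
    {"dx": 0,"dy": 0,"dz": 0.15,"rx": 0,"ry": 0,"rz": 0,"hand": 66},
    {"dx": 0,"dy": 0,"dz": 0.2,"rx": 0,"ry": 0,"rz": 0,"hand": 66},
    {"dx": 0,"dy": 0,"dz": 0.2,"rx": 0,"ry": 0,"rz": 0,"hand": 66},
  ],
)

```text
time: 5.58
tool_pos: [550.5, 114.7, 145.0]
eef_rot: [0.0, 0.746, 0.666, 0.0]
ft_force: [-1.8, -1.5, 5.5]
finger_gap: 63.4
```

It made contact 12 mm below the start height. Now I'll release, rise and check with the wrist camera.

play_rows(
  moves=[
    {"dx": 0,"dy": 0,"dz": 0,"rx": 0,"ry": 0,"rz": 0,"hand": 100},
    {"dx": 0,"dy": 0,"dz": 0,"rx": 0,"ry": 0,"rz": 0,"hand": 100},
    {"dx": 0,"dy": 0,"dz": 0,"rx": 0,"ry": 0,"rz": 0,"hand": 100},
    {"dx": 0,"dy": 0,"dz": -4,"rx": 0,"ry": 0,"rz": 0,"hand": 100},
    {"dx": 0,"dy": 0,"dz": -9,"rx": 0,"ry": 0,"rz": 0,"hand": 100},
    {"dx": -4,"dy": 0.5,"dz": -10,"rx": 0,"ry": 0,"rz": 0,"hand": 100},
    {"dx": -6,"dy": 1,"dz": -10,"rx": 0,"ry": 0,"rz": 0,"hand": 100},
    {"dx": -6,"dy": 1,"dz": -10,"rx": 0,"ry": 0,"rz": 0,"hand": 100},
  ],
)

```text
time: 6.58
tool_pos: [553.5, 53.0, 242.2]
eef_rot: [-0.001, 0.747, 0.665, -0.001]
ft_force: [0.3, -0.3, 0.3]
finger_gap: 87.6
```

Run:
```python
from fit import *
s=manip.get_state();im=np.ascontiguousarray(snapshot("wrist")[:,:,::-1]);cv2.imwrite("pics/w1.png",im);C=cam("wrist",s)
print(s["time"],np.round(s["tool_pos"],1),s["finger_gap"])
A=np.radians(np.arange(0,360,4))
for z in(135,147):
    c=np.array([550.2,114.4])
    for k in range(3):
        p=edges(C,im,c,z,30,A,5,+1);r=circ(p,30);c=r[1]
    print("cap at z",z,r)
h=np.array([550.2,114.4])
for k in range(2):
    p=edges(C,im,h,115,42,A,5,+1);r=circ(p,42);h=r[1]
print("head",r)
cv2.imwrite("pics/w1b.png",cv2.resize(im,(800,600),interpolation=cv2.INTER_CUBIC))
```

```text
6.575 [553.5  53.  242.2] 87.56226204240755
cap at z 135 (array([550.79209542, 114.43437964,  29.94666512]), array([550.79167276, 114.43403692]), np.float64(0.17548313070207477), 90)
cap at z 147 (array([551.31553878, 114.67405055,  28.4857458 ]), array([551.3166619 , 114.67058227]), np.float64(0.0586619591261055), 90)
head (array([550.09926845, 114.81603952,  41.92323952]), array([550.10038163, 114.81404504]), np.float64(0.15517092143516464), 90)
```

View pics/w1b.png

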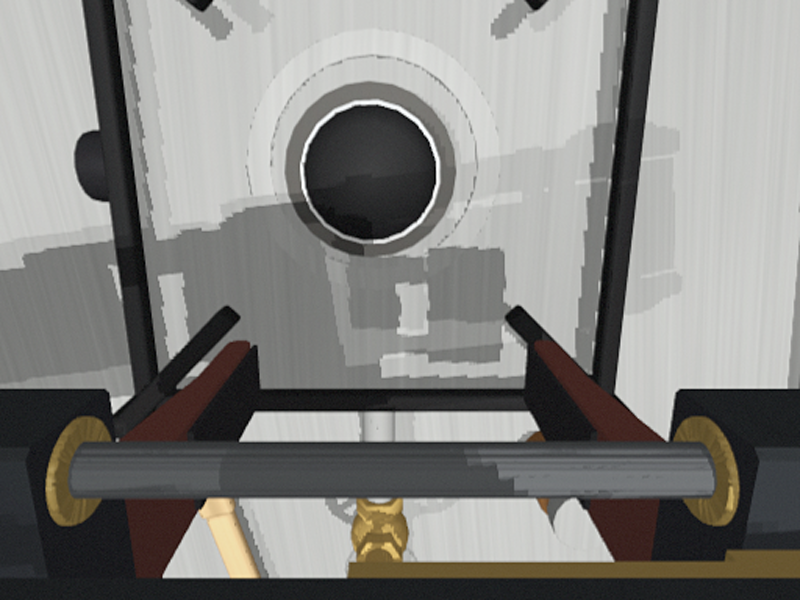

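The crown is seated: the cap radius comes out at 29.95 for z=135 (30 expected), and it is coaxial with the head to within 0.8 mm. Next is the valve, starting with a wrist look.

play_rows(
  moves=[
    {"dx": -5.5,"dy": -0.3,"dz": 0,"rx": 0,"ry": 0,"rz": 0,"hand": 100},
    {"dx": -11,"dy": -0.6,"dz": 0,"rx": 0,"ry": 0,"rz": 0,"hand": 100},
    {"dx": -16.5,"dy": -0.9,"dz": 0,"rx": 0,"ry": 0,"rz": 0,"hand": 100},
    {"dx": -22,"dy": -1.2,"dz": 0,"rx": 0,"ry": 0,"rz": 0,"hand": 100},
    {"dx": -25,"dy": -1.2,"dz": 0,"rx": 0,"ry": 0,"rz": 0,"hand": 100},
    {"dx": -25,"dy": -1.2,"dz": 0,"rx": 0,"ry": 0,"rz": 0,"hand": 100},
    {"dx": -25,"dy": -1.2,"dz": 0,"rx": 0,"ry": 0,"rz": 0,"hand": 100},
  ],
)

```text
time: 7.5
tool_pos: [513.5, -191.6, 242.8]
eef_rot: [-0.001, 0.746, 0.666, 0.0]
ft_force: [0.1, 0.6, 0.0]
finger_gap: 87.6
```

Run:
```python
from fit import *
s=manip.get_state();im=np.ascontiguousarray(snapshot("wrist")[:,:,::-1]);cv2.imwrite("pics/w2.png",im);C=cam("wrist",s)
print(s["time"],np.round(s["tool_pos"],1),np.round(s["q"],3),np.round(s["eef_rot"],4));np.savez("w2.npz",p=s["tool_pos"],q=s["eef_rot"])
cv2.imwrite("pics/w2b.png",cv2.resize(im,(800,600),interpolation=cv2.INTER_CUBIC))
print(proj(C,(520,-134,130)))
```

```text
7.5 [ 513.5 -191.6  242.8] [-4.200e-01 -4.900e-02  1.381e+00  1.000e-03  1.811e+00 -3.070e-01] [-0.0009  0.7459  0.6661  0.    ]
[250.12873403 114.88079091]
```

View pics/w2b.png

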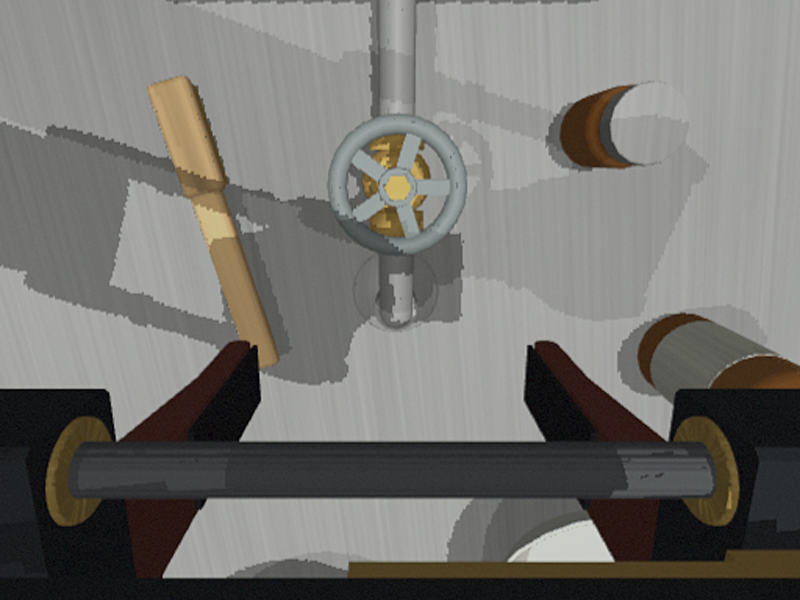

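The wheel is at about (397,184) with radius 70 px, and the brush, shaker and bottle are clear of it. I'll work out its centre.

Run:
```python
from fit import *
im=cv2.imread("pics/w2.png");d=np.load("w2.npz");C=cam("wrist",dict(tool_pos=d["p"],eef_rot=d["q"]))
c=ray(C,np.array((397,184))*.64,130)[:2];print(c)
hsv=cv2.cvtColor(im,cv2.COLOR_BGR2HSV)
# wheel: bluish grey
m=cv2.inRange(hsv,(80,18,60),(110,90,255));m[int(290*.64):]=0
k=max(cv2.findContours(m,cv2.RETR_EXTERNAL,cv2.CHAIN_APPROX_NONE)[0],key=cv2.contourArea)
w=np.array([ray(C,p[0]+0.,130)[:2] for p in cv2.convexHull(k)]);print(cv2.minEnclosingCircle(w.astype(np.float32)),circ(w,32.5))
R=Ro.from_quat([*d["q"][1:],d["q"][0]]).as_matrix()
print("tool shift mm",R.T@(np.array([*circ(w,32.5)[1],136])-d["p"]))
```

```text
[ 522.63949515 -136.36814324]
((511.0307922363281, -159.01536560058594), 12.073686599731445) (array([ 511.86904337, -155.22730113,   11.59154329]), array([ 518.72184597, -133.38388457]), np.float64(0.30273939112990256), 11)
tool shift mm [ 58.33521423  -1.21433992 106.83746421]
```

The colour mask failed. The hand reading of (522.6, -136.4) has the right rim radius (32.7 mm) and agrees with the top view (519, -137), so I'm using it.

play_rows(
  moves=[
    {"dx": 2,"dy": 0.1,"dz": 0,"rx": 0,"ry": 0,"rz": 10,"hand": 100},
    {"dx": 4,"dy": 0.2,"dz": 0,"rx": 0,"ry": 0,"rz": 20,"hand": 100},
    {"dx": 5.6,"dy": 0.28,"dz": 0,"rx": 0,"ry": 0,"rz": 30,"hand": 100},
    {"dx": 5.6,"dy": 0.28,"dz": 0,"rx": 0,"ry": 0,"rz": 40,"hand": 100},
    {"dx": 5.6,"dy": 0.28,"dz": 0,"rx": 0,"ry": 0,"rz": 50,"hand": 100},
    {"dx": 5.6,"dy": 0.28,"dz": 0,"rx": 0,"ry": 0,"rz": 60,"hand": 100},
    {"dx": 5.6,"dy": 0.28,"dz": 0,"rx": 0,"ry": 0,"rz": 70,"hand": 100},
    {"dx": 5.6,"dy": 0.28,"dz": 0,"rx": 0,"ry": 0,"rz": 75,"hand": 100},
  ],
)

```text
time: 8.55
tool_pos: [522.6, -135.9, 243.6]
eef_rot: [-0.0, 0.997, 0.073, 0.0]
ft_force: [-0.1, -0.5, 0.6]
finger_gap: 88.0
```

play_rows(
  moves=[
    {"dx": 0,"dy": 0,"dz": 0,"rx": 0,"ry": 0,"rz": 10,"hand": 100},
    {"dx": 0,"dy": 0,"dz": 0,"rx": 0,"ry": 0,"rz": 20,"hand": 100},
    {"dx": 0,"dy": 0,"dz": 0,"rx": 0,"ry": 0,"rz": 30,"hand": 100},
    {"dx": 0,"dy": 0,"dz": 0,"rx": 0,"ry": 0,"rz": 40,"hand": 100},
    {"dx": 0,"dy": 0,"dz": 0,"rx": 0,"ry": 0,"rz": 50,"hand": 100},
    {"dx": 0,"dy": 0,"dz": 0,"rx": 0,"ry": 0,"rz": 60,"hand": 100},
    {"dx": 0,"dy": 0,"dz": 0,"rx": 0,"ry": 0,"rz": 70,"hand": 100},
    {"dx": 0,"dy": 0,"dz": 0,"rx": 0,"ry": 0,"rz": 70,"hand": 100},
  ],
)

```text
time: 9.55
tool_pos: [522.6, -136.2, 243.6]
eef_rot: [-0.0, 0.86, -0.51, -0.0]
ft_force: [-0.6, 0.3, -0.8]
finger_gap: 87.7
```

Run:
```python
from h import *
s=manip.get_state();print(s["time"],np.round(s["tool_pos"],1),np.round(s["q"],3))
R=Ro.from_quat([*s["eef_rot"][1:],s["eef_rot"][0]]).as_matrix();print("yaw",np.degrees(np.arctan2(R[1,0],R[0,0])),"shift",R.T@(np.array([522.6,-136.4,136])-s["tool_pos"]))
```

```text
9.55 [ 522.6 -136.2  243.6] [-0.318 -0.071  1.401  0.     1.812  2.323]
yaw -61.31333348184189 shift [  0.20142172   0.13477472 107.6095973 ]
```

play_rows(
  moves=[
    {"dx": 0,"dy": 0,"dz": 4,"rx": 0,"ry": 0,"rz": 0,"hand": 100},
    {"dx": 0,"dy": 0,"dz": 8,"rx": 0,"ry": 0,"rz": 0,"hand": 100},
    {"dx": 0,"dy": 0,"dz": 10,"rx": 0,"ry": 0,"rz": 0,"hand": 100},
    {"dx": 0,"dy": 0,"dz": 10.6,"rx": 0,"ry": 0,"rz": 0,"hand": 100},
    {"dx": 0,"dy": 0,"dz": 10.6,"rx": 0,"ry": 0,"rz": 0,"hand": 80},
    {"dx": 0,"dy": 0,"dz": 10.6,"rx": 0,"ry": 0,"rz": 0,"hand": 68},
    {"dx": 0,"dy": 0,"dz": 10.6,"rx": 0,"ry": 0,"rz": 0,"hand": 68},
    {"dx": 0,"dy": 0,"dz": 10.6,"rx": 0,"ry": 0,"rz": 0,"hand": 68},
  ],
  squeeze=20,
)

```text
time: 10.55
tool_pos: [523.0, -137.9, 139.1]
eef_rot: [-0.0, 0.859, -0.511, 0.001]
ft_force: [0.3, -0.5, 3.7]
finger_gap: 63.2
```

play_rows(
  moves=[
    {"dx": 0,"dy": 0,"dz": -0.01,"rx": 0,"ry": 0,"rz": -5,"hand": 68},
    {"dx": 0,"dy": 0,"dz": -0.03,"rx": 0,"ry": 0,"rz": -15,"hand": 68},
    {"dx": 0,"dy": 0,"dz": -0.06,"rx": 0,"ry": 0,"rz": -25,"hand": 68},
    {"dx": 0,"dy": 0,"dz": -0.09,"rx": 0,"ry": 0,"rz": -35,"hand": 68},
    {"dx": 0,"dy": 0,"dz": -0.12,"rx": 0,"ry": 0,"rz": -45,"hand": 68},
    {"dx": 0,"dy": 0,"dz": -0.15,"rx": 0,"ry": 0,"rz": -55,"hand": 68},
    {"dx": 0,"dy": 0,"dz": -0.18,"rx": 0,"ry": 0,"rz": -65,"hand": 68},
    {"dx": 0,"dy": 0,"dz": -0.21,"rx": 0,"ry": 0,"rz": -75,"hand": 68},
  ],
)

```text
time: 11.55
tool_pos: [523.8, -135.9, 141.2]
eef_rot: [-0.001, 0.993, 0.121, 0.002]
ft_force: [3.4, 6.4, 4.3]
finger_gap: 63.8
```

Run:
```python
from h import *
s=manip.get_state();print(s["time"],np.round(s["tool_pos"],1),np.round(s["q"],3),np.round(s["ft_force"],2),np.round(s["ft_torque"],3),s["finger_gap"])
im=snapshot("wrist")[:,:,::-1];cv2.imwrite("pics/w3b.png",cv2.resize(im,(640,480)))
```

```text
11.55 [ 523.8 -135.9  141.2] [-0.319 -0.065  1.576  0.004  1.627  1.009] [3.36 6.36 4.34] [ 1.321 -0.53  -0.176] 63.789517275393145
```

View pics/w3b.png

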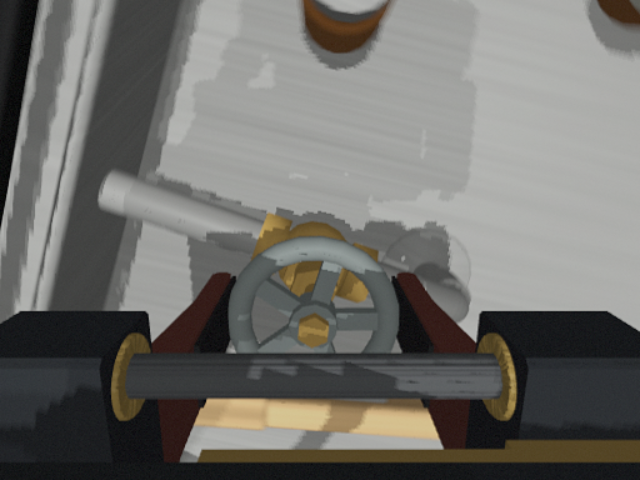

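The wheel is held in the jaws with a spoke still lined up with the jaw axis, as expected after 75°. The torque is about 0.18 N m, so I'm continuing the turn.

play_rows(
  moves=[
    {"dx": 0,"dy": 0,"dz": -0.03,"rx": 0,"ry": 0,"rz": -10,"hand": 68},
    {"dx": 0,"dy": 0,"dz": -0.06,"rx": 0,"ry": 0,"rz": -20,"hand": 68},
    {"dx": 0,"dy": 0,"dz": -0.08,"rx": 0,"ry": 0,"rz": -30,"hand": 68},
    {"dx": 0,"dy": 0,"dz": -0.11,"rx": 0,"ry": 0,"rz": -40,"hand": 68},
    {"dx": 0,"dy": 0,"dz": -0.14,"rx": 0,"ry": 0,"rz": -50,"hand": 68},
    {"dx": 0,"dy": 0,"dz": -0.17,"rx": 0,"ry": 0,"rz": -60,"hand": 68},
    {"dx": 0,"dy": 0,"dz": -0.19,"rx": 0,"ry": 0,"rz": -70,"hand": 68},
    {"dx": 0,"dy": 0,"dz": -0.22,"rx": 0,"ry": 0,"rz": -80,"hand": 68},
  ],
)

```text
time: 12.6
tool_pos: [522.0, -134.7, 143.3]
eef_rot: [-0.002, 0.682, 0.731, 0.002]
ft_force: [-6.4, 12.5, 7.8]
finger_gap: 63.2
```

play_rows(
  moves=[
    {"dx": 0,"dy": 0,"dz": -0.03,"rx": 0,"ry": 0,"rz": -10,"hand": 68},
    {"dx": 0,"dy": 0,"dz": -0.06,"rx": 0,"ry": 0,"rz": -20,"hand": 68},
    {"dx": 0,"dy": 0,"dz": -0.08,"rx": 0,"ry": 0,"rz": -30,"hand": 68},
    {"dx": 0,"dy": 0,"dz": -0.11,"rx": 0,"ry": 0,"rz": -40,"hand": 68},
    {"dx": 0,"dy": 0,"dz": -0.14,"rx": 0,"ry": 0,"rz": -50,"hand": 68},
    {"dx": 0,"dy": 0,"dz": -0.17,"rx": 0,"ry": 0,"rz": -60,"hand": 68},
    {"dx": 0,"dy": 0,"dz": -0.19,"rx": 0,"ry": 0,"rz": -70,"hand": 68},
    {"dx": 0,"dy": 0,"dz": -0.22,"rx": 0,"ry": 0,"rz": -80,"hand": 68},
  ],
)

```text
time: 13.6
tool_pos: [520.7, -136.1, 145.5]
eef_rot: [-0.002, 0.054, 0.999, 0.001]
ft_force: [-10.7, 5.9, 9.6]
finger_gap: 63.3
```

Run:
```python
from h import *
s=manip.get_state();print(s["time"],np.round(s["tool_pos"],1),np.round(s["q"],3),np.round(s["ft_force"],2),np.round(s["ft_torque"],3),s["finger_gap"])
```

```text
13.6 [ 520.7 -136.1  145.5] [-3.200e-01 -6.800e-02  1.571e+00  1.000e-03  1.643e+00 -1.783e+00] [-10.7    5.89   9.6 ] [ 1.103  1.695 -0.114] 63.27470461084507
```

play_rows(
  moves=[
    {"dx": 0,"dy": 0,"dz": -0.03,"rx": 0,"ry": 0,"rz": -8,"hand": 68},
    {"dx": 0,"dy": 0,"dz": -0.05,"rx": 0,"ry": 0,"rz": -16,"hand": 68},
    {"dx": 0,"dy": 0,"dz": -0.06,"rx": 0,"ry": 0,"rz": -23,"hand": 68},
    {"dx": 0,"dy": 0,"dz": -0.06,"rx": 0,"ry": 0,"rz": -28,"hand": 68},
    {"dx": 0,"dy": 0,"dz": -0.06,"rx": 0,"ry": 0,"rz": -30,"hand": 68},
  ],
)

```text
time: 14.22
tool_pos: [522.9, -135.7, 145.9]
eef_rot: [0.001, -0.205, 0.979, 0.002]
ft_force: [0.5, 6.7, 4.0]
finger_gap: 62.9
```

Run:
```python
from h import *
s=manip.get_state();print(s["time"],np.round(s["tool_pos"],1),np.round(s["q"],3),np.round(s["ft_force"],2),np.round(s["ft_torque"],3),s["finger_gap"])
```

```text
14.225 [ 522.9 -135.7  145.9] [-0.319 -0.067  1.57   0.004  1.638 -2.302] [0.54 6.69 3.97] [ 1.576 -0.139 -0.641] 62.86266381840204
```

The torque rose to 0.64 N m after 4.62 rad of turn, so the wheel is at its stop. Now I'll release, rise and check.

play_rows(
  moves=[
    {"dx": 0,"dy": 0,"dz": 0,"rx": 0,"ry": 0,"rz": 0,"hand": 100},
    {"dx": 0,"dy": 0,"dz": 0,"rx": 0,"ry": 0,"rz": 0,"hand": 100},
    {"dx": 0,"dy": 0,"dz": 0,"rx": 0,"ry": 0,"rz": 0,"hand": 100},
    {"dx": 0,"dy": 0,"dz": -5,"rx": 0,"ry": 0,"rz": 0,"hand": 100},
    {"dx": 0,"dy": 0,"dz": -10,"rx": 0,"ry": 0,"rz": 0,"hand": 100},
    {"dx": -5,"dy": 0,"dz": -10,"rx": 0,"ry": 0,"rz": 0,"hand": 100},
    {"dx": -5,"dy": 0,"dz": -10,"rx": 0,"ry": 0,"rz": 0,"hand": 100},
    {"dx": -5,"dy": 0,"dz": -10,"rx": 0,"ry": 0,"rz": 0,"hand": 100},
  ],
)

```text
time: 15.22
tool_pos: [567.8, -117.9, 243.8]
eef_rot: [-0.001, -0.203, 0.979, 0.0]
ft_force: [0.9, -0.6, 0.1]
finger_gap: 88.1
```

Run:
```python
from h import *
s=manip.get_state();im=np.ascontiguousarray(snapshot("wrist")[:,:,::-1]);cv2.imwrite("pics/w4.png",im);np.savez("w4.npz",p=s["tool_pos"],q=s["eef_rot"])
print(s["time"],np.round(s["tool_pos"],1),np.round(s["eef_rot"],3))
cv2.imwrite("pics/w4b.png",cv2.resize(im,(800,600),interpolation=cv2.INTER_CUBIC))
```

```text
15.225 [ 567.8 -117.9  243.8] [-0.001 -0.203  0.979  0.   ]
```

View pics/w4b.png

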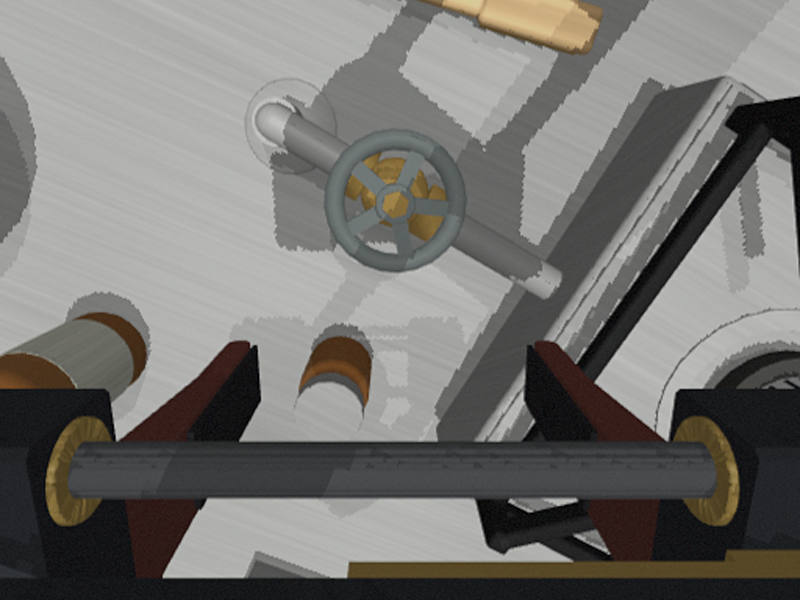

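Spoke at about -7° from image right gives a wheel turn of about 257° (4.49 rad, at its stop). The brush, shaker and bottle look undisturbed. One last check of the crown from the side camera, then I'll hand in.

Run:
```python
from fit import *
s=manip.get_state();print(np.round(s["ft_force"],2))
im=np.ascontiguousarray(snapshot("side")[:,:,::-1]);a=cv2.imread("pics/side0.png");C=cam("side")
cv2.imwrite("pics/s2.png",cv2.resize(np.hstack([a[90:290,160:360],im[90:290,160:360]]),(800,400)))
```

```text
[-0.52  0.04 -0.16]
```

View pics/s2.png

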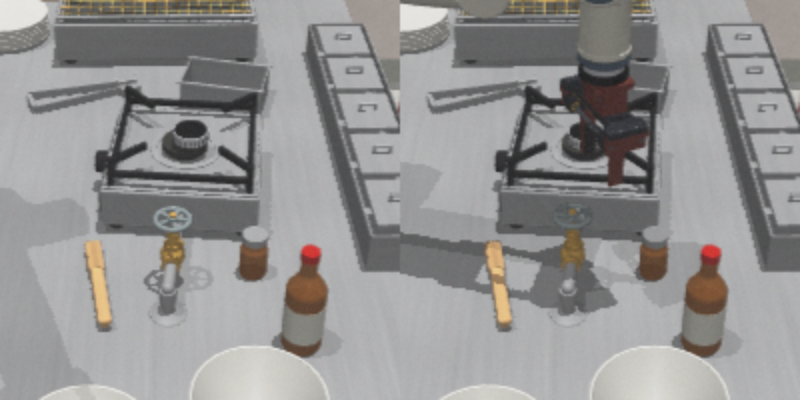

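The bystanders are in the same places in both pictures, and the crown, partly hidden by the gripper, is still seated. Nothing is touching the robot, so I'm handing in.

```bash
python3 -c "
from bench import manip
print(manip.finish_job())"
```

```text
the job is handed in; nothing more can be done
None
```

The crown is seated in its socket and the gas valve is fully open. The job was handed in at about 15.3 s; `finish_job` gave no verdict.

- **Crown:** I gripped it by the ring, slid it 16 mm to the measured head centre, where it dropped in, and pressed it home. It came down 12 mm. The wrist picture then put the cap at seated height (fitted radius 29.95 mm, 30 expected), within 0.8 mm of the head's axis.
- **Valve:** I turned the handwheel anticlockwise in one grip, 4.62 rad by the gripper, until the torque rose to 0.64 N m. The spoke angle afterwards gives about 4.49 rad. That reading repeats every 72°, so it also relies on the gripper's turn.
- **Bystanders:** In the last side view the brush, shaker, bottle and tongs look unmoved. Only part of the pan and the bowls was in that view, and I did not measure them.
- **At hand-in:** The gripper was open and clear, with no contact force.

**Checks that failed or disagreed:**
- The colour mask for the handwheel failed. I used a position read by hand instead, which matched the rim size and lay within about 4 mm of the top view.
- My first rough side-view reading of the crown was about 15 mm off the top view. The wrist camera settled it.
- The gripper partly hid the crown in the last side view, so its last clear check was before the valve was turned.

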